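Hold the test probe on the contact of the grey cell

ROBOT

A 6-joint arm with a two-finger parallel gripper is mounted at the origin on a cart in front of the work surface, level with it; the furniture and walls round the work are solid. World frame = base frame: x ahead of the robot, y to its left, z up, the work surface at z = 0. Lengths are in m, angles in degrees, forces in N, time in s.
With the tool pointing down it reaches from about 0.35 to 0.85 m from the base axis. Payload 8.1 kg.
Tool frame: the origin (TCP) lies between the finger pads; the fingertips stand 14 mm ahead of it and the grasp point (between the pads) lies 5 mm behind it (tips_ahead is the distance from the TCP to the fingertips, in m); z points along the fingers, y is the direction in which the jaws open and shut (so a half turn about z gives the same grasp; the last joint's range is limited). The gripper opens to 93 mm and grips with 3 to 60 N. Pads are 15 mm wide; open, the fingers measure 128 mm over their backs; the gripper's body (75 mm by 188 mm) begins 65 mm behind the grasp point.
Start: joints at [-80.352, 7.471, 85.268, -0, 87.261, -4.893], TCP at [0.151, -0.581, 0.233] pointing down, gripper open.
Joint ranges: [-169.43, 169.43], [-51.17, 129.36], [1.28, 143.12], [-76.62, 256.62], [0, 156.53], [-152.29, 152.29]. Speed limits (degrees/s): [136.94, 136.94, 159.86, 180, 180, 180].

INTERFACE

Orientations are given as a 3x3 rotation matrix whose columns are the frame's x, y, z axes.
In Python, from station import get_obs, read_camera, close_job, tips_ahead gives the robot as it stands.
- The arm moves only by the tool carry_out, never from a script. Its argument "targets" is a list that holds one entry, the list of rows, each a list of 5 numbers: the closure in counts, from 0 (fully open) to 255 (shut), then the shift along the world's x, y, z in m, then the turn about the world's z in degrees. In form: [[[gripper, dx, dy, dz, yaw], ...]]. A call has exactly 10 rows; each row is the pose to reach, as a shift and turn from the pose commanded when the call began; what a row does not reach only later rows make up. A row lasts 1/8 s, in which the tool goes at most 62.5 mm and 10.7 degrees, less where a joint would pass 70% of its speed; a pose out of reach is approached as far as the arm can. A call with a gripper value outside its range is refused whole. The fingers move at their own pace and stop on an object; "squeeze" is the grip in N (left out, the last holds). Time passes only in rows, so rows that repeat a pose let the fingers close, or fill a call up. It gives the time, the measured TCP pose, the force and the opening at its end, in the units of the state.
- get_obs(): the state, without advancing time (a new reading comes with each control period).
- read_camera(name): name is "side" or "top" or "wrist"; returns a dict with "pixels" (384x512x3 uint8, red, green, blue), "range_z" (384x512 float32, m along the optical axis (not along the pixel's ray), 0 where there is no reading), "K" (3x3 intrinsics, pixels), "R" (3x3) and "t" (3): a world point X has camera coordinates R X + t. Camera axes: x right, y down, z forward; pixel columns grow to the right and rows downward; lengths in m; the calibration is good to about 2 mm. A picture is of the moment at which its call begins.
- close_job(): hands the job in, once; it reports no verdict.
The state is a dict: "time": time; "qpos": joint angles; "qd": joint speeds; "tau": joint torques, N m; "tcp_pos": TCP position; "orientation": TCP orientation; "force": force on the tool from outside, world axes, zero at the start; "moment": the same for the moment, N m; "opening": finger opening in m.
Only numpy, scipy, OpenCV 4.12 (cv2) and the standard library are available. Lean on these libraries where they do the work, as an engineer would, in place of code of your own. Each camera call takes 0.05 s, during which the arm holds its last target.

TASK

Two cells lie in the bays of the sloping cell tester, in either order: take the red test probe out of its stand and put its metal tip on the middle of the round brass contact straight behind the dark grey cell. Hold the probe there square to the sloping panel, pressing gently so that the sprung contact goes in about halfway and not to its stop, and finish while still holding it so. Do not press the other contact, and leave the cells and the other things on the bench where they are.

Things in the scene. Friction and masses are not known exactly. Their poses are not given: they have to be found in the camera images.
- tester: Fixed grey cell tester 130 x 180 x 52 mm. Origin: middle of its underside; x to its high rear, y to its left; yaw within 0.3 rad. Front: ledge 12 mm high with two white bays (centres x -38, y +-45; walls to z 22), a cell along y in each. Behind: panel rising to the rear at 20 degrees (normal leans to -x), with a sprung brass contact straight behind each bay at x 25, y +-45, z 37 (panel face).
- contact_left_face (a point): Centre (red dot) of the flat face of the left (+y of the tester) contact, a brass plunger 20 mm across, standing 10 mm proud of the panel at rest. z of this frame = normal of the panel, outward; x up the slope, y to the tester's left. Moves with the plunger.
- contact_right_face (a point): The same for the right (-y) contact.
- contact_left (a joint): How far the left contact is pressed into the panel, along the panel's normal: 0 at rest, 0.008 m at its stop; spring: 0.5 N at the start, 0.5 N more per mm (4.5 N at the stop).
- contact_right (a joint): The same for the right contact.
- cell_grey: Loose dark grey cell with a gold end band, 14 mm thick, 50 mm long along its y. Origin under its middle. Lies in one of the two bays; this is the one to test.
- cell_brown: Loose brown-gold cell with a lighter gold band, the same size. Lies in the other bay.
- probe_stand: Fixed stand: grey block 50 x 50 mm, top 50 mm over the bench, on a dark foot plate 90 x 90 x 6 mm; in its middle an upright round hole, 13 mm wide, through the block. Origin: middle of the underside.
- probe: Loose test probe, about 60 g, 113 mm long, upright in the stand. From the tip: pointed brass shank 9 mm thick to 42 mm, black round collar 28 mm across to 47 mm (rests on the stand, so the shank is 42 mm deep in the hole), red square handle 18 x 18 mm to 110 mm. Origin: at the tip; z along the probe from tip to handle; x and y square to the handle's flats.
- probe_tip (a point): The point of the probe (its origin).
- probe_grip (a point): On the probe's axis in the handle, 88 mm from the tip: the place to grip, across two flats.
- multimeter: Bystander, loose: yellow and black multimeter, 150 x 80 x 47 mm. Origin: middle of the underside.
- flux_bottle: Bystander, loose: small bottle with a black dropper cap, 33 mm across, 102 mm high. Origin: middle of the underside.
- solder_spool: Bystander, loose: blue spool of solder, 56 mm across, 42 mm high. Origin: middle of the underside.
- side_cutters: Bystander, loose: side cutters with blue handles, 53 x 131 x 13 mm. Origin: middle of the underside.
Things that resemble listed ones, but are neither listed nor needed, are in the scene too. What is shaped like the probe but orange or purple is not meant.

How it is judged:
By the outcome, as a careful person would: the job done as asked, in the order asked, and still so for the second after the job is handed in, while the arm keeps its last pose, push and grip.
It also fails if it takes over 42 s, if anything falls off the work surface, if the arm or the gripper's body presses on something with over 40 N, if the wrist force passes 120 N, or if a joint passes its speed limit or range.

## Working session

There is one attempt and no reset: what is moved stays moved. The work goes in short steps, Python scripts to look and compute and a tool call to move; the robot and the scene stay as the last step left them, time stands still between calls to the robot, and variables do not carry over. Pictures are saved under pics/ and viewed, and the job is handed in when it is done.

Besides the shell and the picture viewer there is one more tool, called after ">>>" as a command line: name --argument value ..., lists and objects as JSON in quotes. carry_out: Moves the arm, as the interface text tells. Its arguments: {"type":"object","properties":{"targets":{"type":"array","items":{"type":"array","items":{"type":"array","items":{"type":"number"}}}},"squeeze":{"type":"number"}},"required":["targets"]}

```bash
mkdir -p pics; ls
python3 - <<'E'
from station import *
import cv2,numpy as np
o=get_obs()
for k,v in o.items(): print(k,np.round(v,3).tolist())
print(tips_ahead() if callable(tips_ahead) else tips_ahead)
for n in ["side","top","wrist"]:
    c=read_camera(n); cv2.imwrite(f"pics/{n}0.png",c["pixels"][:,:,::-1]); np.savez(f"{n}0.npz",**c)
    print(n,c["K"].tolist(),np.round(c["R"],3).tolist(),c["t"])
E
```

```text
pics
time 0.0
qpos [-80.352, 7.516, 85.328, 0.0, 87.261, -4.895]
qd [-0.068, -0.124, 0.087, 0.006, 0.083, 0.017]
tau [0.003, -55.984, -49.175, 0.077, 0.036, -0.0]
tcp_pos [0.151, -0.58, 0.232]
orientation [[0.968, 0.251, -0.0], [0.251, -0.968, 0.002], [0.0, -0.002, -1.0]]
force [0.202, -0.108, -0.47]
moment [-0.02, -0.019, -0.03]
opening 0.093
0.014
side [[480.7925739046814, 0.0, 263.30076877547526], [0.0, 480.7925739046814, 194.58001573534366], [0.0, 0.0, 1.0]] [[-0.867, -0.498, -0.022], [-0.238, 0.451, -0.86], [0.439, -0.74, -0.509]] [0.41239238 0.136816   1.40799751]
top [[401.9852704844175, 0.0, 263.83053604413107], [0.0, 401.9852704844175, 184.30982616464655], [0.0, 0.0, 1.0]] [[0.025, -1.0, 0.008], [-0.988, -0.026, -0.15], [0.15, -0.005, -0.989]] [0.02852639 0.45688599 1.25011296]
wrist [[286.8837026704003, 0.0, 255.39536390788282], [0.0, 286.8837026704003, 188.67216436044865], [0.0, 0.0, 1.0]] [[0.251, -0.968, -0.002], [-0.927, -0.241, 0.287], [-0.278, -0.07, -0.958]] [-0.59808619 -0.03360617  0.39215088]
```

View pics/side0.png

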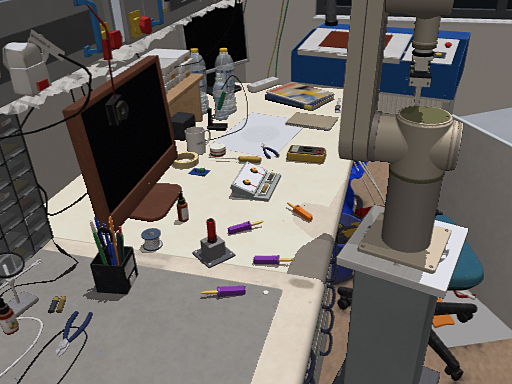

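View pics/top0.png

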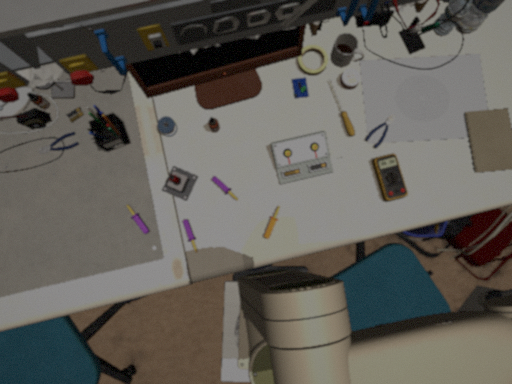

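View pics/wrist0.png

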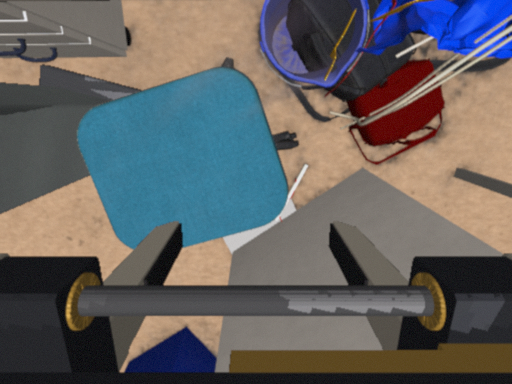

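```bash
cat > h.py <<'E'
import numpy as np,cv2
def load(n): 
    d=np.load(n); return {k:d[k] for k in d.files}
def world(c,u,v,z=None,plane=None):
    K,R,t=c["K"],c["R"],c["t"]
    if z is None:
        zz=c["range_z"][int(round(v)),int(round(u))]
        p=np.linalg.inv(K)@[u,v,1]*zz
        return R.T@(p-t)
    o=-R.T@t; d=R.T@(np.linalg.inv(K)@[u,v,1]); return o+d*(z-o[2])/d[2]
def proj(c,X):
    p=c["R"]@np.asarray(X,float)+c["t"]; p=c["K"]@p; return p[:2]/p[2]
E
python3 - <<'E'
from h import *
t=load("top0.npz");s=load("side0.npz")
def crop(c,u0,v0,w,h,k): return cv2.resize(c["pixels"][v0:v0+h,u0:u0+w,::-1],None,fx=k,fy=k,interpolation=cv2.INTER_CUBIC)
a=crop(t,262,123,80,70,7);cv2.imwrite("pics/ta.png",a)
b=crop(t,150,155,60,50,7);cv2.imwrite("pics/tb.png",b)
d=crop(s,180,150,110,120,5);cv2.imwrite("pics/sd.png",d)
for u,v in [(303,158),(180,180),(287,153),(314,147)]: print(u,v,world(t,u,v))
E
```

```text
303 158 [ 0.54701647 -0.08485345  0.02629527]
180 180 [0.45964602 0.30411419 0.05472219]
287 153 [ 0.5583168  -0.03153693  0.043076  ]
314 147 [ 0.58001071 -0.11797845  0.04483348]
```

View pics/ta.png

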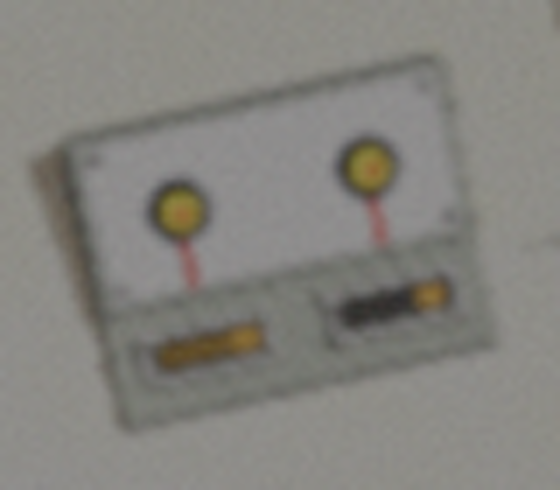

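View pics/tb.png

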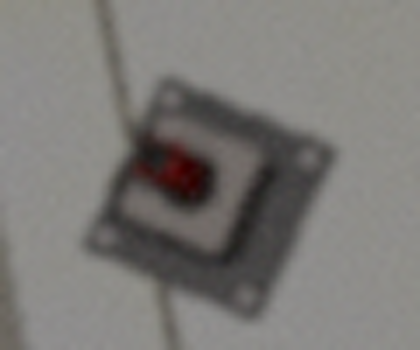

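View pics/sd.png

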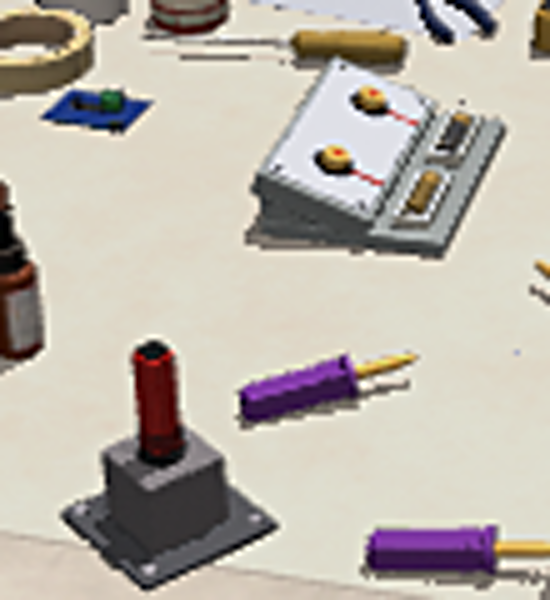

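Run:
```python
from h import *
t=load("top0.npz");s=load("side0.npz");w=load("wrist0.npz")
for c in (t,s,w): print("cam",-c["R"].T@c["t"], c["R"][2])
L=world(t,262+180/7,123+210/7,.0474);R=world(t,262+370/7,123+167/7,.0474)
print("top contacts",L,R,np.linalg.norm(L-R))
d=(L-R)[:2]; print("yaw",np.degrees(np.arctan2(-d[0],d[1])))
L=world(s,180+335/5,150+155/5,.0474);R=world(s,180+371/5,150+96/5,.0474)
print("side contacts",L,R,np.linalg.norm(L-R))
d=(L-R)[:2]; print("yaw",np.degrees(np.arctan2(-d[0],d[1])))
# stand: foot corners (z=.006)
P=[world(t,150+a/7,155+b/7,.006) for a,b in [(168,78),(335,150),(255,318),(85,245)]]
print(np.round(P,3), np.mean(P,0))
P=[world(t,150+a/7,155+b/7,.05) for a,b in [(135,110),(272,155),(222,255),(118,210)]]
print(np.round(P,3), np.mean(P,0))
print("handle top side",world(s,180+153/5,150+350/5,.118),"collar", world(s,180+160/5,150+460/5,.0))
```

```text
cam [0.26361558 0.04617746 1.30411482] [ 0.14978994 -0.00459688 -0.98870716]
cam [-0.22748404  1.18625617  0.84397298] [ 0.43851891 -0.7403889  -0.5094364 ]
cam [ 0.22814877 -0.55948874  0.38410841] [-0.27789619 -0.0701437  -0.95804675]
top contacts [ 0.55736819 -0.03355751  0.0474    ] [ 0.57991138 -0.12039499  0.0474    ] 0.0897159023369988
yaw 14.552855869699494
side contacts [ 0.55300396 -0.02444817  0.0474    ] [ 0.57572045 -0.11057409  0.0474    ] 0.08907139319973963
yaw 14.775772807972192
[[0.513 0.336 0.006]
 [0.481 0.257 0.006]
 [0.401 0.29  0.006]
 [0.433 0.37  0.006]] [0.45678528 0.31321083 0.006     ]
[[0.489 0.341 0.05 ]
 [0.47  0.278 0.05 ]
 [0.424 0.298 0.05 ]
 [0.443 0.345 0.05 ]] [0.45676411 0.31535989 0.05      ]
handle top side [0.45700297 0.31655605 0.118     ] collar [0.49615413 0.26989459 0.        ]
```

>>> carry_out --targets '[[[0, 0.05, 0.03, 0.02, 0], [0, 0.1, 0.06, 0.03, 0], [0, 0.14, 0.1, 0.03, 0], [0, 0.18, 0.14, 0.03, 0], [0, 0.22, 0.18, 0.03, 0], [0, 0.25, 0.23, 0.03, 0], [0, 0.28, 0.28, 0.03, 0], [0, 0.3, 0.335, 0.03, 0], [0, 0.3, 0.395, 0.03, 0], [0, 0.3, 0.455, 0.03, 0]]]'

```text
time: 1.4
tcp_pos: [0.4504, -0.1238, 0.2623]
orientation: [[0.968, 0.251, -0.0], [0.251, -0.968, 0.0], [-0.0, -0.0, -1.0]]
force: [0.7, 0.6, -0.2]
opening: 0.0928
```

Run:
```python
from station import *; from h import *
c=read_camera("wrist"); np.savez("w1.npz",**c); cv2.imwrite("pics/w1.png",c["pixels"][:,:,::-1])
print(-c["R"].T@c["t"],get_obs()["qpos"],get_obs()["tcp_pos"])
```

```text
[ 0.52798618 -0.1028028   0.41464538] [-21.1265536  -14.33679856 103.11797435   0.22515535  91.31888256
  54.13283218] [ 0.45043212 -0.11762708  0.26243669]
```

View pics/w1.png

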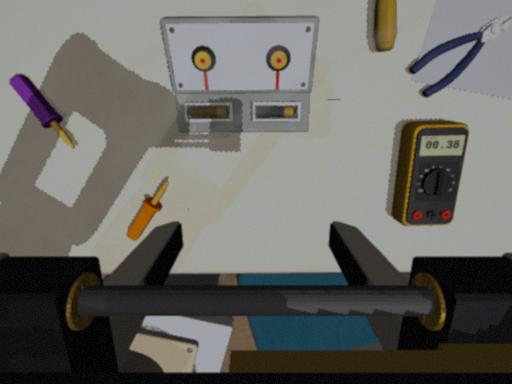

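>>> carry_out --targets '[[[0, 0, 0.06, 0, 0], [0, 0, 0.12, 0, 0], [0, 0, 0.18, 0, 0], [0, 0, 0.24, 0, 0], [0, 0, 0.3, 0, 0], [0, 0, 0.36, 0, 0], [0, 0, 0.42, 0, 0], [0, 0, 0.44, 0, 0], [0, 0, 0.44, 0, 0], [0, 0, 0.44, 0, 0]]]'

```text
time: 2.7
tcp_pos: [0.4509, 0.3129, 0.2625]
orientation: [[0.968, 0.25, -0.0], [0.25, -0.968, -0.001], [-0.0, 0.001, -1.0]]
force: [-0.4, -0.8, 1.0]
opening: 0.0928
```

Run:
```python
from station import *; from h import *
c=read_camera("wrist"); np.savez("w2.npz",**c); cv2.imwrite("pics/w2.png",c["pixels"][:,:,::-1])
print(-c["R"].T@c["t"],get_obs()["qpos"],get_obs()["tcp_pos"])
```

```text
[0.5284671  0.33402076 0.41484574] [ 2.94035999e+01 -1.07375646e+00  9.10143519e+01 -2.62962304e-02
  9.00715646e+01  1.04950481e+02] [0.4510199  0.31275318 0.26265203]
```

View pics/w2.png

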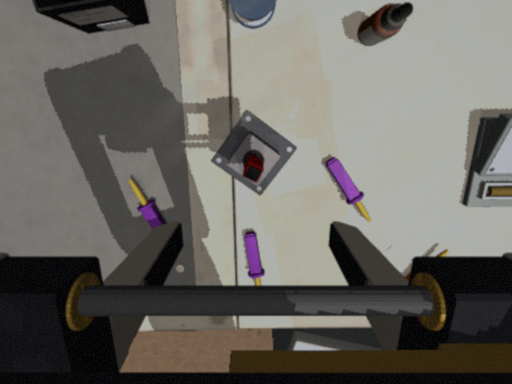

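Run:
```python
from h import *
w=load("w2.npz"); w1=load("w1.npz")
def crop(c,u0,v0,w,h,k,n): cv2.imwrite(n,cv2.resize(c["pixels"][v0:v0+h,u0:u0+w,::-1],None,fx=k,fy=k,interpolation=cv2.INTER_CUBIC))
crop(w,205,105,100,95,6,"pics/w2c.png")
crop(w1,155,10,170,130,4,"pics/w1c.png")
```

```text
(no output)
```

View pics/w2c.png

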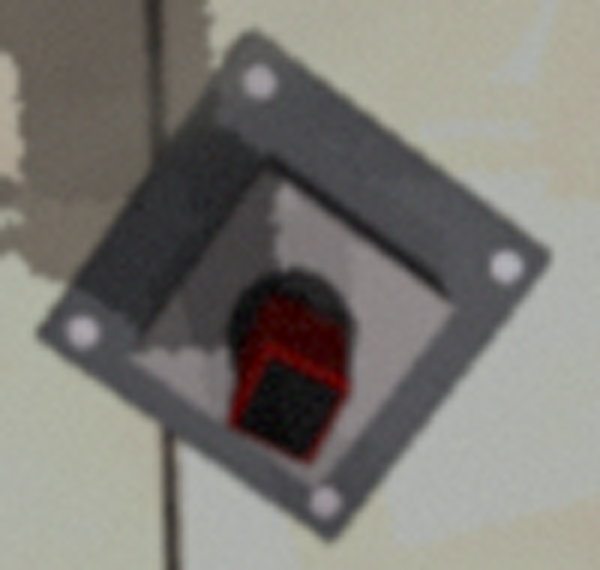

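View pics/w1c.png

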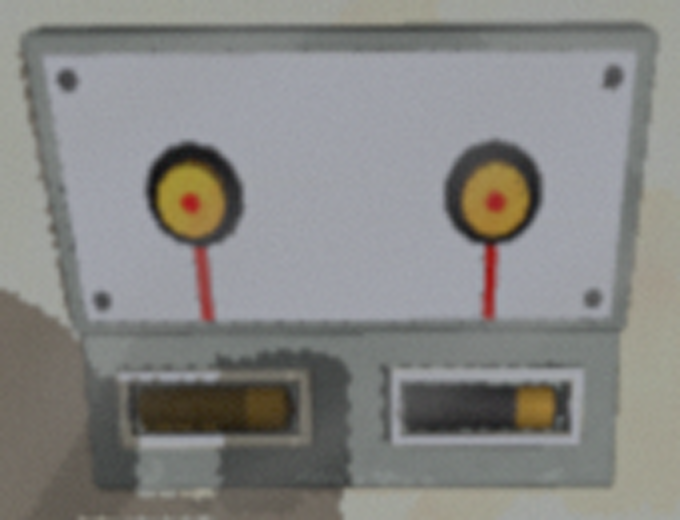

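Run:
```python
from h import *
w=load("w2.npz"); w1=load("w1.npz")
P=np.array([world(w,205+(a+.0)/6,105+b/6,.118) for a,b in [(270,343),(348,380),(312,462),(233,425)]])
print(np.round(P,4),P.mean(0))
for i in range(4):
    e=P[(i+1)%4]-P[i]; print(np.linalg.norm(e),np.degrees(np.arctan2(e[1],e[0]))%90)
P=np.array([world(w,205+a/6,105+b/6,.006) for a,b in [(253,28),(552,252),(335,543),(38,332)]])
print(np.round(P,4),P.mean(0),np.linalg.norm(P[0]-P[1]))
print("collar", world(w,205+292/6,105+328/6,.055), world(w,205+290/6,105+403/6))
L=world(w1,202.5,60.5,.0464);R=world(w1,279,60.5,.0464);d=L-R
print("contacts",L,R,np.linalg.norm(d),np.degrees(np.arctan2(-d[0],d[1])))
for (u,v) in [(202.5,60.5),(279,60.5)]: print(world(w1,u,v))
s=load("side0.npz")
for X in [L,R]: print("in side",proj(s,X))
```

```text
[[0.4691 0.3244 0.118 ]
 [0.4661 0.3095 0.118 ]
 [0.45   0.3118 0.118 ]
 [0.4531 0.3272 0.118 ]] [0.45956642 0.31822323 0.118     ]
0.015231964248498311 78.71735393392305
0.01626547559088607 81.6330270269957
0.015611760116889774 78.62102406054912
0.01622434706412585 80.29819792405837
[[0.5168 0.3425 0.006 ]
 [0.4847 0.2613 0.006 ]
 [0.4015 0.2926 0.006 ]
 [0.4353 0.3755 0.006 ]] [0.45958244 0.31800503 0.006     ] 0.08731071963986696
collar [0.46076953 0.31865853 0.055     ] [0.46045695 0.31856032 0.12209211]
contacts [ 0.55846077 -0.02999068  0.0464    ] [ 0.58117825 -0.11750366  0.0464    ] 0.0904135223452288 14.552202132278893
[ 0.55843932 -0.03004193  0.04665921]
[ 0.58125247 -0.11752417  0.04588623]
in side [246.50270558 180.2025022 ]
in side [253.89271778 168.32569747]
```

>>> carry_out --targets '[[[0, 0.009, 0.005, 0, -8], [0, 0.009, 0.005, -0.02, -16], [0, 0.009, 0.005, -0.06, -24.5], [0, 0.009, 0.005, -0.11, -24.5], [0, 0.009, 0.005, -0.145, -24.5], [0, 0.009, 0.005, -0.165, -24.5], [0, 0.009, 0.005, -0.172, -24.5], [0, 0.009, 0.005, -0.172, -24.5], [60, 0.009, 0.005, -0.172, -24.5], [120, 0.009, 0.005, -0.172, -24.5]]]' --squeeze 8

```text
time: 4.0
tcp_pos: [0.4604, 0.3197, 0.092]
orientation: [[0.985, -0.173, 0.002], [-0.173, -0.985, 0.001], [0.002, -0.001, -1.0]]
force: [0.3, -0.1, 0.0]
opening: 0.0771
```

Run:
```python
from station import *; from h import *
c=read_camera("wrist"); np.savez("w3.npz",**c); cv2.imwrite("pics/w3.png",c["pixels"][:,:,::-1])
o=get_obs();print(o["tcp_pos"],o["opening"],o["force"],o["qpos"])
```

```text
[0.46024384 0.31962555 0.09168737] 0.07315492204613637 [-0.4934393  -0.83674257  0.39216548] [ 2.95368639e+01  7.73832182e+00  1.00160045e+02 -9.93305693e-04
  7.20046181e+01  1.29486711e+02]
```

View pics/w3.png

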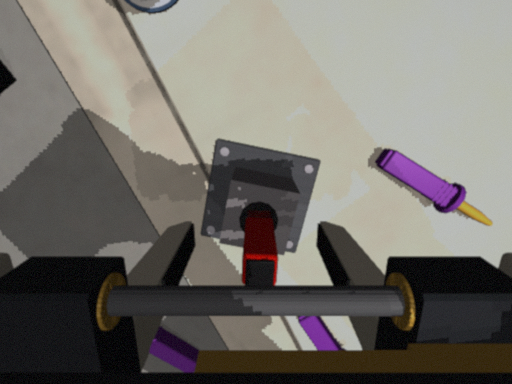

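>>> carry_out --targets '[[[200, 0, 0, 0, 0], [255, 0, 0, 0, 0], [255, 0, 0, 0, 0], [255, 0, 0, 0, 0], [255, 0, 0, 0, 0], [255, 0, 0, 0, 0], [255, 0, 0, 0, 0], [255, 0, 0, 0, 0], [255, 0, 0, 0, 0], [255, 0, 0, 0.01, 0]]]' --squeeze 10

```text
time: 5.3
tcp_pos: [0.4589, 0.3188, 0.1]
orientation: [[0.985, -0.173, -0.002], [-0.173, -0.985, -0.001], [-0.002, 0.001, -1.0]]
force: [-0.7, -0.5, -0.7]
opening: 0.0179
```

>>> carry_out --targets '[[[255, 0, 0, 0.012, 0], [255, 0, 0, 0.024, 0], [255, 0, 0, 0.024, 0], [255, -0.005, 0.001, 0.024, 0], [255, -0.011, 0.002, 0.023, 0], [255, -0.017, 0.003, 0.022, 0], [255, -0.023, 0.004, 0.0205, 0], [255, -0.0286, 0.005, 0.019, 0], [255, -0.0286, 0.005, 0.019, 0], [255, -0.0286, 0.005, 0.019, 0]]]' --squeeze 8

```text
time: 6.55
tcp_pos: [0.4307, 0.3242, 0.1193]
orientation: [[0.985, -0.173, -0.001], [-0.173, -0.985, -0.0], [-0.001, 0.0, -1.0]]
force: [-0.6, 0.5, -1.5]
opening: 0.018
```

Run:
```python
from station import *; from h import *
o=get_obs();print(o["tcp_pos"],o["opening"],o["force"],o["moment"])
ims=[]
for n in ["wrist","side"]:
    c=read_camera(n); np.savez(n[0]+"4.npz",**c); cv2.imwrite(f"pics/{n[0]}4.png",c["pixels"][:,:,::-1])
    if n=="side": cv2.imwrite("pics/s4c.png",cv2.resize(c["pixels"][170:280,170:260,::-1],None,fx=5,fy=5,interpolation=cv2.INTER_CUBIC))
```

```text
[0.43070502 0.32424605 0.11933825] 0.01801055588881958 [-0.57359248  0.54299413 -1.49278092] [ 0.04168795 -0.00898788 -0.00436794]
```

View pics/w4.png

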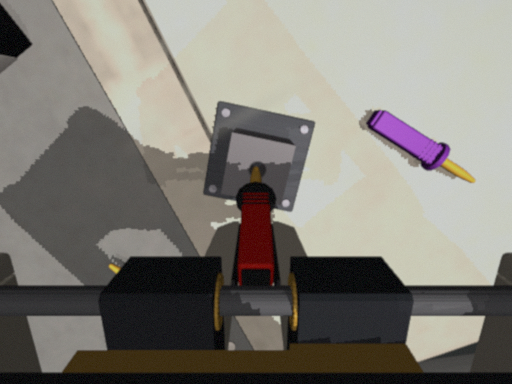

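View pics/s4c.png

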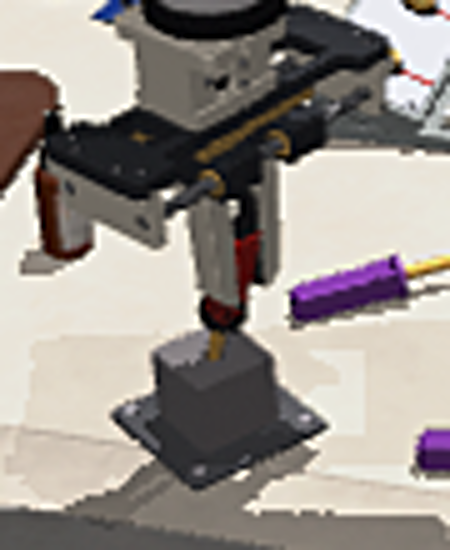

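>>> carry_out --targets '[[[255, 0, 0, 0, 0], [255, -0.004, 0.001, 0.012, 0], [255, -0.006, 0.001, 0.04, 0], [255, 0, 0, 0.08, 0], [255, 0.015, -0.06, 0.09, 8], [255, 0.03, -0.12, 0.09, 16], [255, 0.05, -0.18, 0.09, 24.5], [255, 0.065, -0.24, 0.09, 24.5], [255, 0.08, -0.3, 0.09, 24.5], [255, 0.095, -0.36, 0.09, 24.5]]]' --squeeze 30

```text
time: 7.9
tcp_pos: [0.5265, -0.0377, 0.211]
orientation: [[0.968, 0.251, 0.002], [0.251, -0.968, -0.0], [0.002, 0.0, -1.0]]
force: [0.7, 0.0, -0.3]
opening: 0.0176
```

>>> carry_out --targets '[[[255, 0.007, -0.03, 0, 0], [255, 0.015, -0.055, 0, 0], [255, 0.023, -0.08, 0, 0], [255, 0.025, -0.09, 0, 0], [255, 0.025, -0.09, 0, 0], [255, 0.025, -0.09, 0, 0], [255, 0.025, -0.09, 0, 0], [255, 0.025, -0.09, 0, 0], [255, 0.025, -0.09, 0, 0], [255, 0.025, -0.09, 0, 0]]]'

```text
time: 9.15
tcp_pos: [0.5511, -0.1257, 0.2096]
orientation: [[0.968, 0.251, 0.0], [0.251, -0.968, 0.0], [0.0, -0.0, -1.0]]
force: [0.4, 0.4, 0.1]
opening: 0.018
```

Run:
```python
from station import *; from h import *
o=get_obs();print(o["tcp_pos"],o["opening"],o["force"],o["moment"],o["orientation"])
for n in ["wrist","side","top"]:
    c=read_camera(n); np.savez(n[0]+"5.npz",**c); cv2.imwrite(f"pics/{n[0]}5.png",c["pixels"][:,:,::-1])
    if n=="side": cv2.imwrite("pics/s5c.png",cv2.resize(c["pixels"][110:210,200:300,::-1],None,fx=6,fy=6,interpolation=cv2.INTER_CUBIC))
    if n=="wrist": cv2.imwrite("pics/w5c.png",cv2.resize(c["pixels"][80:310,150:370,::-1],None,fx=2.5,fy=2.5,interpolation=cv2.INTER_CUBIC))
```

```text
[ 0.55106967 -0.12569613  0.20964585] 0.017954990197996835 [0.42264642 0.3563754  0.06709495] [-0.03264029 -0.02376413 -0.01548473] [[ 9.67936604e-01  2.51194608e-01  5.90715452e-06]
 [ 2.51194608e-01 -9.67936604e-01  4.68229038e-06]
 [ 6.89391718e-06 -3.04831488e-06 -1.00000000e+00]]
```

View pics/w5c.png

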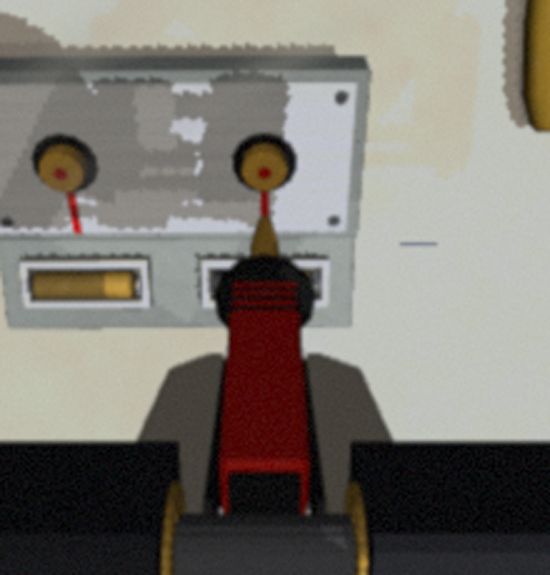

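View pics/s5c.png

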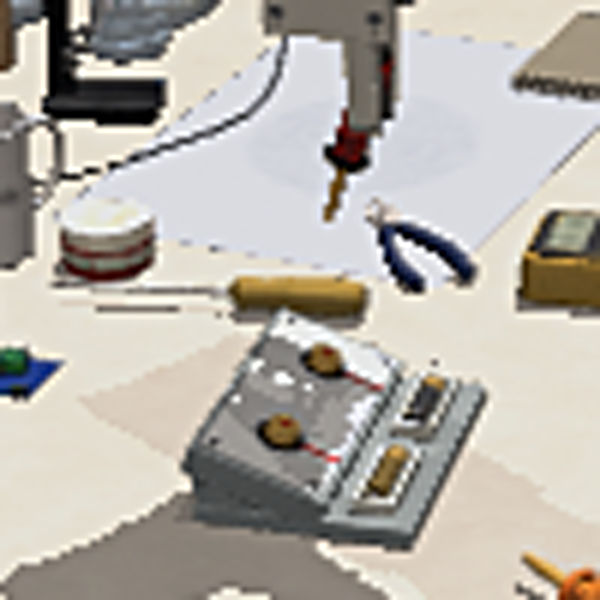

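```bash
cat > tilt.py <<'E'
from h import *
def ana(fn,Rt,tcp,u0,u1,v0,v1,tip):
    c=load(fn)
    P=np.array([world(c,u,v) for v in range(v0,v1) for u in range(u0,u1) if c["range_z"][v,u]>0])
    T=(P-tcp)@Rt   # tool frame
    m=T.mean(0)
    for _ in range(3):
        A=np.c_[T[:,1],T[:,2],np.ones(len(T))]; k,*_=np.linalg.lstsq(A,T[:,0],rcond=None); r=T[:,0]-A@k
        g=abs(r)<2.5*r.std()+1e-6; T=T[g]
    print("plane x=a*y+b*z+c",k,"rms",r.std(),"n",len(T),"tilt deg",np.degrees(np.arctan(k[1])),"y-skew",np.degrees(np.arctan(k[0])))
    # tip: intersect ray with axis model plane y~0 (tool)
    K,R,t=c["K"],c["R"],c["t"]; o=Rt.T@(-R.T@t-tcp); d=Rt.T@(R.T@(np.linalg.inv(K)@[*tip,1]))
    # point on ray at distance 88 from grasp (0,0,-.005)
    g=np.array([0,0,-.005]); f=o-g; a=d@d; b=2*f@d; cc=f@f-.088**2; D=b*b-4*a*cc
    if D>0:
        for s in ((-b-D**.5)/2/a,(-b+D**.5)/2/a):
            q=o+s*d; print("tip tool",q,"tilt",np.degrees(np.arctan2(q[0],q[2]+.005)),"lat",np.degrees(np.arctan2(q[1],q[2]+.005)),"world",tcp+Rt@q)
    else: s=-b/2/a; print("closest",o+s*d,D)
    zz=c["range_z"][int(tip[1])+3,int(tip[0])]; q=Rt.T@(world(c,tip[0],tip[1]+3)-tcp); print("depth near tip tool",q)
E
python3 - <<'E'
from tilt import *
Rt=np.array([[.967937,.251195,0],[.251195,-.967937,0],[0,0,-1]])
ana("w5.npz",Rt,np.array([.55107,-.12570,.20965]),246,268,206,258,(255.8,165.8))
c=load("w5.npz"); print(np.round(c["range_z"][158:215:4,256],4))
print(np.round(c["range_z"][240,240:276:3],4))
cv2.imwrite("pics/w5d.png",cv2.resize(c["pixels"][150:210,225:290,::-1],None,fx=9,fy=9,interpolation=cv2.INTER_CUBIC))
# refine contacts
for u,v in [(150+264/2.5,80+173/2.5),(150+60/2.5,80+173/2.5)]: print(world(c,u,v,.0464),world(c,u,v))
E
```

```text
plane x=a*y+b*z+c [-0.00616123  0.31516676  0.01489353] rms 0.0004540707250653522 n 1122 tilt deg 17.493118845922034 y-skew -0.35300796923809424
tip tool [ 0.06208706 -0.00084366 -0.06735772] tilt 135.1246172323857 lat -179.22486825353664 world [ 0.61095444 -0.10928743  0.27700772]
tip tool [ 0.03105517 -0.00068598  0.07733532] tilt 20.66543365025102 lat -0.47735262040662824 world [ 0.58095714 -0.11723511  0.13231468]
depth near tip tool [ 0.03054396 -0.00069395  0.06849053]
[0.3341 0.3369 0.2313 0.2227 0.2161 0.2116 0.1896 0.1876 0.1903 0.1875
 0.1838 0.18   0.1775 0.1744 0.1709]
[0.1545 0.1533 0.1521 0.1536 0.1534 0.1511 0.1523 0.1529 0.1523 0.1529
 0.1536 0.1573]
[ 0.5811558  -0.11703897  0.0464    ] [ 0.58108197 -0.11705831  0.04590863]
[ 0.55851286 -0.02991504  0.0464    ] [ 0.55858747 -0.02999458  0.04673608]
```

View pics/w5d.png

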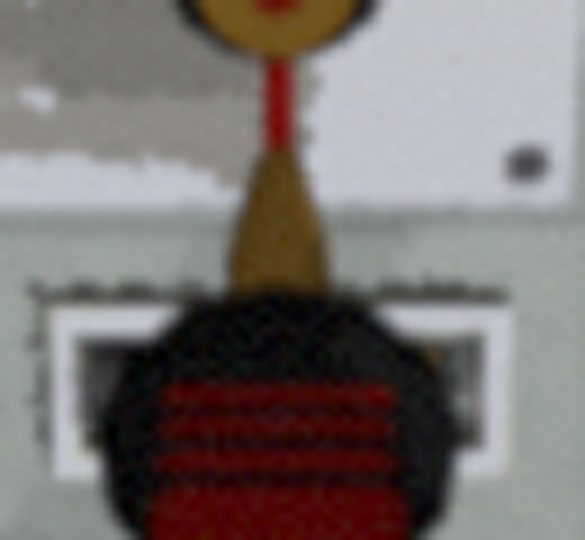

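```bash
cat > fit.py <<'E'
from h import *
from scipy.optimize import least_squares
def fit(c,Rt,tcp,obs,verbose=1):
    # obs: tip v, edge110 v, collar top v, collar width, edge width, groove v's optional
    def pt(p,X): # probe coords -> world
        th,x0,s=p; q=np.array(X,float)
        ax=np.array([-np.sin(th),0,-np.cos(th)])   # tip->handle, tool frame
        ex=np.array([np.cos(th),0,-np.sin(th)]) # camera side (+x), perpendicular
        ey=np.array([0,1,0])
        g=np.array([x0,0,-.005]); T=g+ax*(q[2]-s)+ex*q[0]+ey*q[1]
        return proj(c,tcp+Rt@T)
    a=np.linspace(0,2*np.pi,73)
    def res(p):
        tip=pt(p,(0,0,0)); e=[pt(p,(.009,y,.110)) for y in(-.009,.009)]
        rim=np.array([pt(p,(.014*np.cos(b),.014*np.sin(b),z)) for b in a for z in(.042,.047)])
        return np.array([tip[1]-obs[0],(e[0][1]+e[1][1])/2-obs[1],rim[:,1].min()-obs[2],np.ptp(rim[:,0])-obs[3],abs(e[0][0]-e[1][0])-obs[4]])
    r=least_squares(res,[np.radians(19),0,.088],x_scale=[.1,.003,.003])
    J=r.jac; cov=np.linalg.inv(J.T@J)
    print("tilt",np.degrees(r.x[0]),"x0",r.x[1],"s",r.x[2],"res",np.round(r.fun,2),"sd/px",np.degrees(cov[0,0]**.5),cov[1,1]**.5,cov[2,2]**.5)
    q=r.x; tip=np.array([q[1]+np.sin(q[0])*q[2],0,-.005+np.cos(q[0])*q[2]]); print("tip world",tcp+Rt@tip)
    return r.x
E
python3 - <<'E'
from fit import *
Rt=np.array([[.967937,.251195,0],[.251195,-.967937,0],[0,0,-1]])
c=load("w5.npz")
fit(c,Rt,np.array([.55107,-.12570,.20965]),(166.3,264.5,182.0,38.6,35.6))
cv2.imwrite("pics/w5e.png",cv2.resize(c["pixels"][225:290,220:295,::-1],None,fx=8,fy=8,interpolation=cv2.INTER_CUBIC))
E
```

```text
tilt 19.666829669822057 x0 -0.003582068629276421 s 0.09574739657018524 res [ 0.35  0.15 -0.49  0.67 -0.81] sd/px 0.9037010553955528 0.00251966937512878 0.0030480787236271496
tip world [ 0.57879339 -0.11850534  0.12448798]
```

View pics/w5e.png

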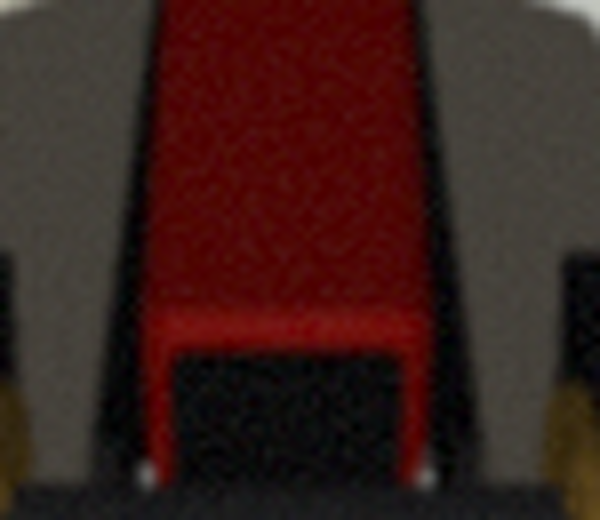

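Run:
```python
from h import *
s=load("s5.npz")
cv2.imwrite("pics/s5d.png",cv2.resize(s["pixels"][110:155,240:280,::-1],None,fx=13,fy=13,interpolation=cv2.INTER_CUBIC))
Rt=np.array([[.967937,.251195,0],[.251195,-.967937,0],[0,0,-1]]);tcp=np.array([.55107,-.12570,.20965])
for th in (14,17,20,23):
    t=np.radians(th); f=lambda d: proj(s,tcp+Rt@np.array([np.sin(t)*(.088-d),0,-.005+np.cos(t)*(.088-d)]))
    print(th,[np.round((f(d)-[240,110])*13,0) for d in (0,.0445,.06)])
```

```text
14 [array([207., 488.]), array([241., 344.]), array([253., 292.])]
17 [array([191., 482.]), array([233., 341.]), array([248., 290.])]
20 [array([175., 476.]), array([225., 338.]), array([243., 288.])]
23 [array([159., 469.]), array([217., 334.]), array([238., 286.])]
```

View pics/s5d.png

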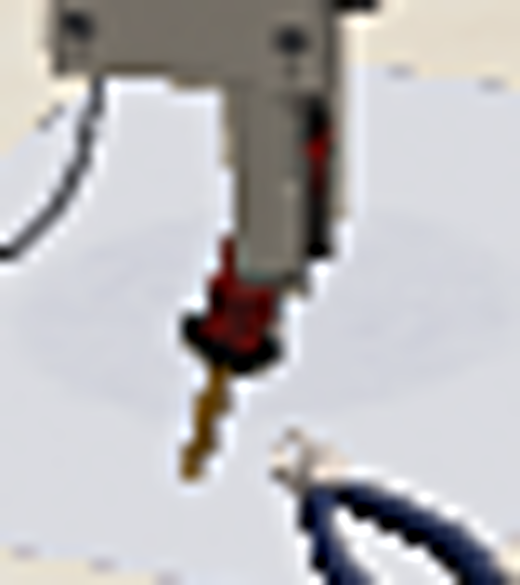

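>>> carry_out --targets '[[[255, 0, 0, -0.02, 0], [255, 0, 0, -0.04, 0], [255, 0, 0, -0.055, 0], [255, 0, 0, -0.065, 0], [255, 0, 0, -0.07, 0], [255, 0, 0, -0.07, 0], [255, 0, 0, -0.07, 0], [255, 0, 0, -0.07, 0], [255, 0, 0, -0.07, 0], [255, 0, 0, -0.07, 0]]]'

```text
time: 10.55
tcp_pos: [0.5512, -0.1258, 0.1398]
orientation: [[0.968, 0.251, 0.0], [0.251, -0.968, -0.0], [0.0, 0.0, -1.0]]
force: [-0.5, -0.3, -1.0]
opening: 0.0178
```

```bash
cat > snap.py <<'E'
import sys
from station import *; from h import *
k=sys.argv[1]
o=get_obs();print(o["time"],o["tcp_pos"],o["opening"],o["force"],o["moment"])
np.savez(f"o{k}.npz",tcp=o["tcp_pos"],R=o["orientation"])
w=read_camera("wrist"); np.savez(f"w{k}.npz",**w); cv2.imwrite(f"pics/w{k}c.png",cv2.resize(w["pixels"][100:210,205:305,::-1],None,fx=5,fy=5,interpolation=cv2.INTER_CUBIC))
s=read_camera("side"); np.savez(f"s{k}.npz",**s); cv2.imwrite(f"pics/s{k}c.png",cv2.resize(s["pixels"][125:195,225:295,::-1],None,fx=8,fy=8,interpolation=cv2.INTER_CUBIC))
E
python3 snap.py 6
```

```text
10.55 [ 0.55115434 -0.1258176   0.13983646] 0.01782460872281415 [-0.51187803 -0.25219535 -0.96749568] [-0.00117763  0.01603668 -0.01030903]
```

View pics/w6c.png

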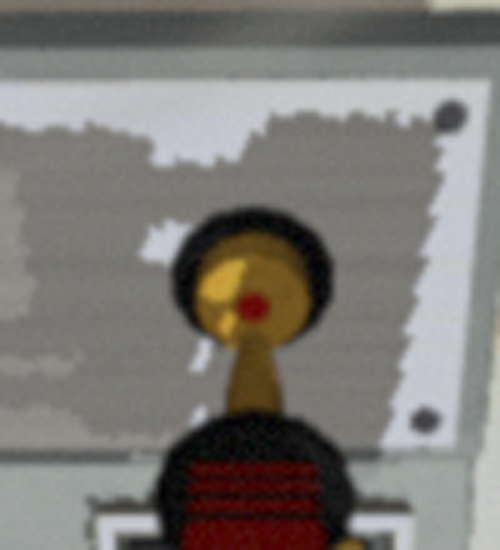

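View pics/s6c.png

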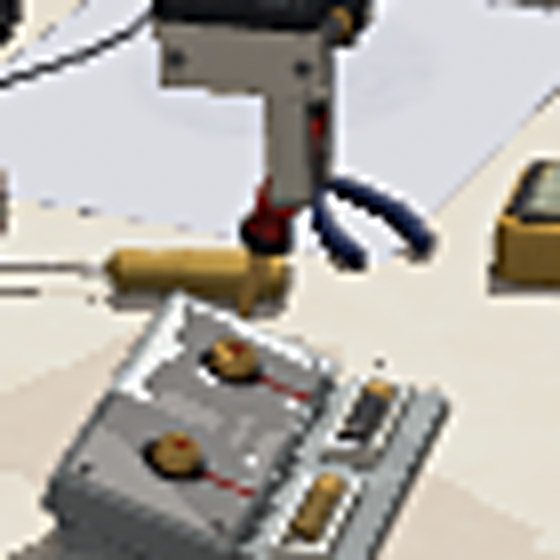

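Run:
```python
from h import *
w=load("w5.npz");s=load("s5.npz")
Rt=np.array([[.967937,.251195,0],[.251195,-.967937,0],[0,0,-1]]);tcp=np.array([.55107,-.12570,.20965])
for tw in [(255.8,165.8),(255.8,166.5)]:
  for ts in [(254.46,146.8),(254.2,147.3)]:
    X=cv2.triangulatePoints(w["K"]@np.c_[w["R"],w["t"]],s["K"]@np.c_[s["R"],s["t"]],np.array(tw).reshape(2,1),np.array(ts).reshape(2,1)).ravel();X=X[:3]/X[3]
    T=Rt.T@(X-tcp);print(X,T,np.linalg.norm(T+[0,0,.005]),np.degrees(np.arctan2(T[0],T[2]+.005)),proj(w,X)-tw,proj(s,X)-ts)
```

```text
[ 0.57805055 -0.11922739  0.13089278] [0.02774136 0.0005123  0.07875722] 0.08823330931290482 18.325467508309305 [1.44903689 3.58031873] [-0.31507662  0.08009729]
[ 0.57849056 -0.11873939  0.12917221] [0.02828984 0.00015048 0.08047779] 0.09003771894723347 18.312546772453697 [1.00235028 2.47298367] [-0.21884506  0.05577862]
[ 0.57783043 -0.11913371  0.13101402] [0.02755183 0.00036633 0.07863598] 0.08805801858916502 18.233204314669642 [1.27230171 3.13768104] [-0.2759018   0.07087072]
[ 0.57826886 -0.11864437  0.12929582] [2.80991232e-02 2.80822801e-06 8.03541824e-02] 0.08986043167136867 18.221863666496052 [0.82455694 2.03047819] [-0.17954053  0.04623774]
```

```bash
cat > favg.py <<'E'
from station import *; from h import *
import sys
F=[];M=[];P=[]
for i in range(int(sys.argv[1])):
    read_camera("top"); o=get_obs(); F.append(o["force"]);M.append(o["moment"]);P.append(o["tcp_pos"])
F=np.array(F);n=np.array([-.331,-.0859,.940])
print("F",F.mean(0),"sd",F.std(0),"F.n",(F@n).mean(),"+-",(F@n).std()/len(F)**.5,"M",np.mean(M,0),"tcp",np.mean(P,0),o["opening"],o["time"])
E
python3 favg.py 10
python3 - <<'E'
from h import *
o=load("o6.npz");w=load("w6.npz");Rt,tcp=o["R"],o["tcp"]
C=np.array([.5811,-.1171,.0464]); print("C px",proj(w,C))
K,R,t=w["K"],w["R"],w["t"]; org=Rt.T@(-R.T@t-tcp); d=Rt.T@(R.T@(np.linalg.inv(K)@[255.8,166.2,1]))
for z in (.075,.0785,.082):
    T=org+d*(z-org[2])/d[2]; print(z,T,"TCP needed",C-Rt@T,"delta",C-Rt@T-tcp, np.degrees(np.arctan2(T[0],T[2]+.005)))
E
```

```text
F [ 0.05729583  0.05018121 -0.54126141] sd [0.39256239 0.33914227 0.36665106] F.n -0.5320612170626272 +- 0.12168601538565142 M [-0.00366859 -0.00358453  0.00922088] tcp [ 0.55106351 -0.1257762   0.13962751] 0.017527340634719286 11.15
C px [255.48323081 161.80068084]
0.075 [ 0.03123116 -0.00067669  0.075     ] TCP needed [ 0.55101837 -0.12558921  0.12139248] delta [-0.00013597  0.00022839 -0.01844397] 21.325154023182087
0.0785 [ 0.03047544 -0.00067294  0.0785    ] TCP needed [ 0.55174796 -0.12539544  0.12489267] delta [ 0.00059362  0.00042216 -0.01494379] 20.050836590624037
0.082 [ 0.02971972 -0.0006692   0.082     ] TCP needed [ 0.55247754 -0.12520167  0.12839285] delta [ 0.0013232   0.00061593 -0.01144361] 18.86047486220202
```

>>> carry_out --targets '[[[255, 0, 0, -0.003, 0], [255, 0, 0, -0.006, 0], [255, 0, 0, -0.009, 0], [255, 0, 0, -0.0115, 0], [255, 0, 0, -0.0115, 0], [255, 0, 0, -0.0115, 0], [255, 0, 0, -0.0115, 0], [255, 0, 0, -0.0115, 0], [255, 0, 0, -0.0115, 0], [255, 0, 0, -0.0115, 0]]]' --squeeze 40

```text
time: 12.4
tcp_pos: [0.5511, -0.1258, 0.1281]
orientation: [[0.968, 0.251, 0.0], [0.251, -0.968, 0.0], [0.0, -0.0, -1.0]]
force: [-0.6, 0.7, -0.7]
opening: 0.0178
```

```bash
python3 snap.py 7; python3 favg.py 6
```

```text
12.4 [ 0.55106609 -0.12577445  0.12814743] 0.01777306631071629 [-0.59168546  0.7002389  -0.74574698] [-0.01275309 -0.03247657 -0.01964017]
F [-0.08072711  0.40223917 -0.94480568] sd [0.55000333 0.42822933 0.42237796] F.n -0.8959490068199568 +- 0.21825019095815362 M [-0.00177753  0.02059534 -0.0215501 ] tcp [ 0.55106711 -0.12578417  0.12813011] 0.017820177944581708 12.8
```

View pics/w7c.png

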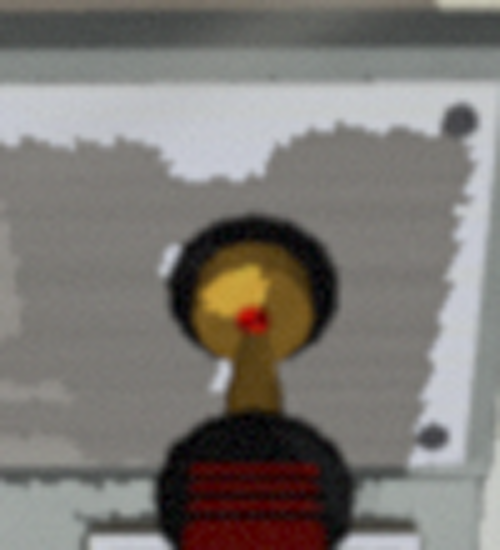

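View pics/s7c.png

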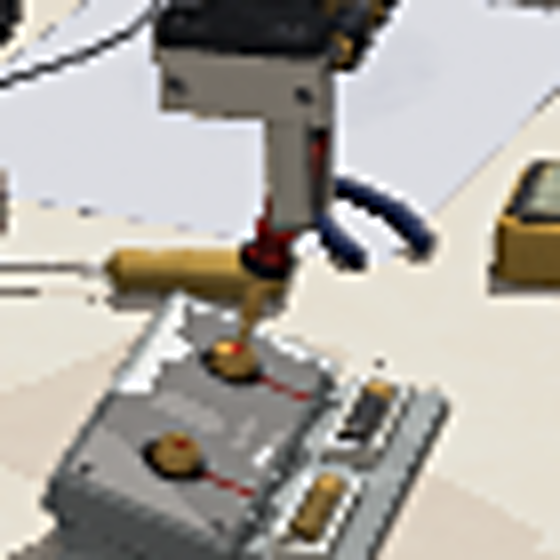

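Run:
```python
from h import *
s=load("s7.npz")
cv2.imwrite("pics/s7d.png",cv2.resize(s["pixels"][152:180,240:272,::-1],None,fx=18,fy=18,interpolation=cv2.INTER_CUBIC))
C=np.array([.5811,-.1171,.0464]);n=np.array([-.331,-.0859,.940])
for k in (0,.003,.006): print(k,(proj(s,C+k*n)-[240,152]+.5)*18)
print((proj(s,C+.003*np.array([.968,.251,0]))-[240,152]+.5)*18)
w=load("w7.npz")
cv2.imwrite("pics/w7d.png",cv2.resize(w["pixels"][145:185,235:275,::-1],None,fx=13,fy=13,interpolation=cv2.INTER_CUBIC))
```

```text
0 [258.36764757 303.77767314]
0.003 [262.8575334  291.74304314]
0.006 [267.35618391 279.6849204 ]
[243.94164265 302.21562207]
```

View pics/s7d.png

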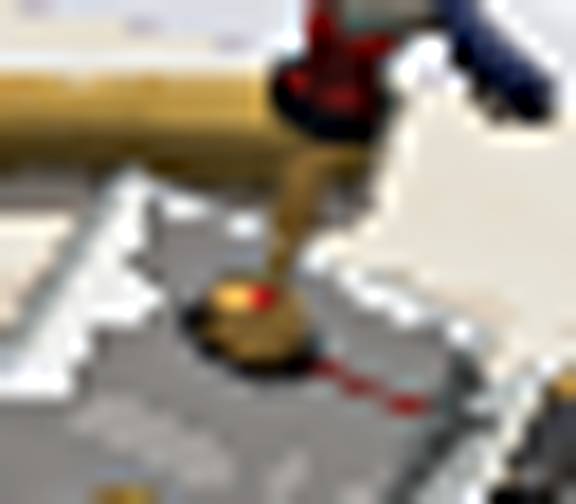

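View pics/w7d.png

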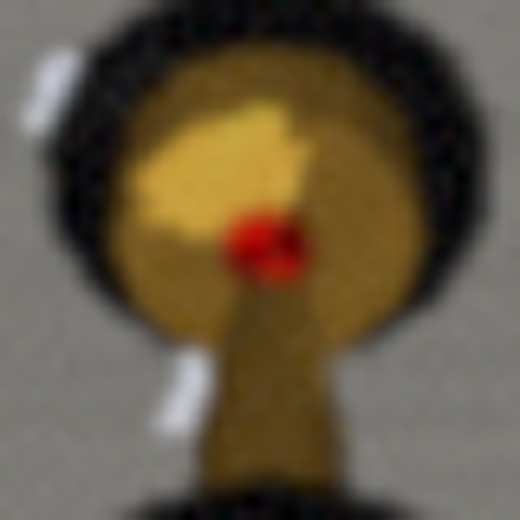

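>>> carry_out --targets '[[[255, 0.0005, 0.0001, -0.001, 0], [255, 0.001, 0.0003, -0.002, 0], [255, 0.0017, 0.0004, -0.0028, 0], [255, 0.0017, 0.0004, -0.0028, 0], [255, 0.0017, 0.0004, -0.0028, 0], [255, 0.0017, 0.0004, -0.0028, 0], [255, 0.0017, 0.0004, -0.0028, 0], [255, 0.0017, 0.0004, -0.0028, 0], [255, 0.0017, 0.0004, -0.0028, 0], [255, 0.0017, 0.0004, -0.0028, 0]]]'

```text
time: 14.05
tcp_pos: [0.5528, -0.1254, 0.1253]
orientation: [[0.968, 0.251, -0.0], [0.251, -0.968, 0.0], [-0.0, -0.0, -1.0]]
force: [0.4, 0.4, -0.6]
opening: 0.0179
```

```bash
cat > snap2.py <<'E'
import sys,subprocess
from h import *
k=sys.argv[1]
print(subprocess.run(["python3","snap.py",k],capture_output=True,text=True).stdout)
print(subprocess.run(["python3","favg.py",sys.argv[2]],capture_output=True,text=True).stdout)
s=load(f"s{k}.npz");w=load(f"w{k}.npz")
a=cv2.resize(s["pixels"][152:180,240:270,::-1],(390,364),interpolation=cv2.INTER_CUBIC)
b=cv2.resize(w["pixels"][147:175,240:270,::-1],(390,364),interpolation=cv2.INTER_CUBIC)
cv2.imwrite(f"pics/d{k}.png",np.hstack([a,b]))
E
python3 snap2.py 8 6
```

```text
14.05 [ 0.55276684 -0.12538222  0.12533831] 0.017871233746248348 [ 0.37997308  0.36071869 -0.60705967] [ 0.0004633  -0.01042306 -0.01150802]

F [-0.22619418 -0.17332153 -0.86562641] sd [0.44762525 0.55795551 0.36930902] F.n -0.7239302265158066 +- 0.17278169059843762 M [-0.00081041  0.01259015  0.00572328] tcp [ 0.55276899 -0.12537751  0.12533304] 0.017744592629778535 14.45
```

View pics/d8.png

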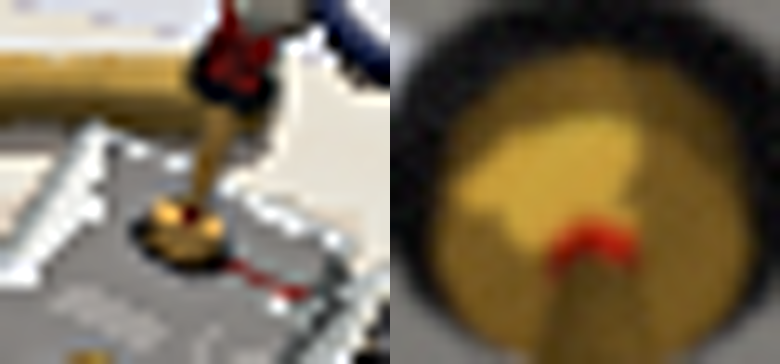

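>>> carry_out --targets '[[[255, 0.0003, 0.0001, -0.0009, 0], [255, 0.0007, 0.0002, -0.0019, 0], [255, 0.0007, 0.0002, -0.0019, 0], [255, 0.0007, 0.0002, -0.0019, 0], [255, 0.0007, 0.0002, -0.0019, 0], [255, 0.0007, 0.0002, -0.0019, 0], [255, 0.0007, 0.0002, -0.0019, 0], [255, 0.0007, 0.0002, -0.0019, 0], [255, 0.0007, 0.0002, -0.0019, 0], [255, 0.0007, 0.0002, -0.0019, 0]]]'

```text
time: 15.7
tcp_pos: [0.5535, -0.1252, 0.1234]
orientation: [[0.968, 0.251, 0.0], [0.251, -0.968, 0.0], [0.0, -0.0, -1.0]]
force: [0.1, 0.3, -0.3]
opening: 0.0176
```

```bash
python3 snap2.py 9 12
```

```text
15.7 [ 0.5534752  -0.12518315  0.1234446 ] 0.017642457041938765 [ 0.0602897   0.27339702 -0.28498974] [-0.01001997  0.03268922 -0.0107674 ]

F [-0.13299106  0.05272124 -0.41867473] sd [0.49259075 0.67944847 0.33500273] F.n -0.35406295882653976 +- 0.13145291611074086 M [-0.0069133   0.04495258  0.02543441] tcp [ 0.55346823 -0.12517416  0.12343508] 0.017755419047193154 16.4
```

View pics/d9.png

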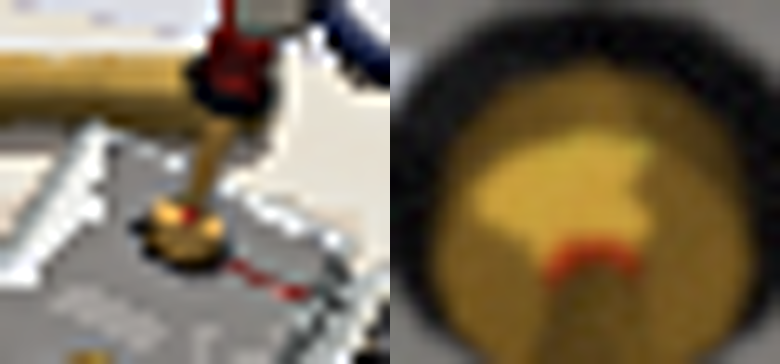

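>>> carry_out --targets '[[[255, 0.0002, 0, -0.0009, 0], [255, 0.0004, 0.0001, -0.0019, 0], [255, 0.0004, 0.0001, -0.0019, 0], [255, 0.0004, 0.0001, -0.0019, 0], [255, 0.0004, 0.0001, -0.0019, 0], [255, 0.0004, 0.0001, -0.0019, 0], [255, 0.0004, 0.0001, -0.0019, 0], [255, 0.0004, 0.0001, -0.0019, 0], [255, 0.0004, 0.0001, -0.0019, 0], [255, 0.0004, 0.0001, -0.0019, 0]]]'

```text
time: 17.65
tcp_pos: [0.5539, -0.1251, 0.1215]
orientation: [[0.968, 0.251, -0.0], [0.251, -0.968, -0.0], [-0.0, 0.0, -1.0]]
force: [-0.2, 0.5, 0.0]
opening: 0.018
```

```bash
python3 snap2.py 10 12
```

```text
17.65 [ 0.55388461 -0.12508668  0.12153225] 0.017972187983785713 [-0.19247633  0.52176846  0.00869296] [-0.01940843 -0.10561983  0.0027661 ]

F [-0.32407733  0.12759543  0.52383053] sd [0.50326729 0.31163988 0.37662437] F.n 0.5887098512638654 +- 0.11916593181389884 M [ 0.0095371  -0.09907787  0.00343558] tcp [ 0.55387839 -0.12508987  0.12153736] 0.01765483261974635 18.35
```

View pics/d10.png

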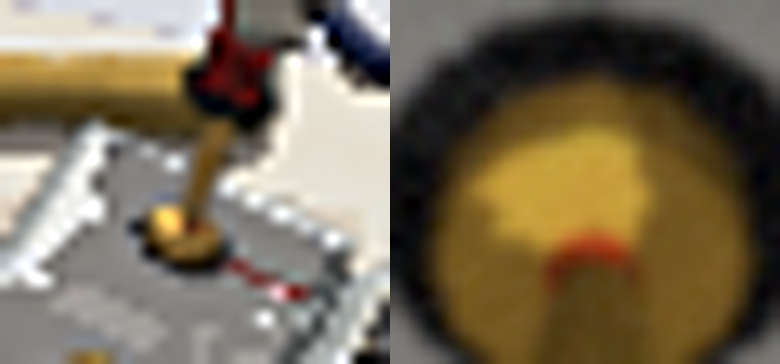

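>>> carry_out --targets '[[[255, 0.0003, 0.0001, -0.0008, 0], [255, 0.0006, 0.0001, -0.0016, 0], [255, 0.0008, 0.0002, -0.0024, 0], [255, 0.0008, 0.0002, -0.0024, 0], [255, 0.0008, 0.0002, -0.0024, 0], [255, 0.0008, 0.0002, -0.0024, 0], [255, 0.0008, 0.0002, -0.0024, 0], [255, 0.0008, 0.0002, -0.0024, 0], [255, 0.0008, 0.0002, -0.0024, 0], [255, 0.0008, 0.0002, -0.0024, 0]]]'

```text
time: 19.6
tcp_pos: [0.5547, -0.1249, 0.1191]
orientation: [[0.968, 0.251, 0.0], [0.251, -0.968, -0.0], [0.0, 0.0, -1.0]]
force: [0.4, 0.2, 1.8]
opening: 0.0177
```

```bash
python3 snap2.py 11 20
python3 - <<'E'
from tilt import *
o=load("o11.npz")
ana("w11.npz",o["R"],o["tcp"],246,268,206,258,(255.8,166.4))
C=np.array([.5811,-.1171,.0464]);n=np.array([-.331,-.0859,.940])
for k in (0,.004,.008):
  T=o["R"].T@(C-k*n-o["tcp"])+[0,0,.005]; print("if pressed",k,T,np.linalg.norm(T),np.degrees(np.arctan2(T[0],T[2])))
E
```

```text
19.6 [ 0.55469252 -0.12489246  0.1191444 ] 0.01769843614891666 [0.43689526 0.21342359 1.7742568 ] [-0.0354592  -0.08336411 -0.0229344 ]

F [-0.08588443 -0.06470107  1.90409027] sd [0.4857806  0.4008756  0.53416991] F.n 1.823830423784648 +- 0.11816034818201247 M [ 0.00375155 -0.08943668  0.00907392] tcp [ 0.55468331 -0.12487936  0.11914514] 0.0176636696744013 20.7

plane x=a*y+b*z+c [0.00419504 0.31458869 0.014908  ] rms 0.00043108630537546484 n 1116 tilt deg 17.462986004446197 y-skew 0.240356837354119
tip tool [ 0.0619329  -0.00082153 -0.06751112] tilt 135.26621819522666 lat -179.24705475915763 world [ 0.61443132 -0.10854298  0.18665797]
tip tool [ 0.03051236 -0.00066539  0.07753819] tilt 20.2881274685298 lat -0.4618836400936935 world [ 0.58406409 -0.11658927  0.0416074 ]
depth near tip tool [ 0.03029762 -0.00067468  0.06745035]
if pressed 0 [ 0.02751519 -0.0009151   0.07774546] 0.08247593614049524 19.489570030783263
if pressed 0.004 [ 0.02888289 -0.00091541  0.08150552] 0.08647663912501799 19.512664221065705
if pressed 0.008 [ 0.0302506  -0.00091571  0.08526557] 0.09047737540615411 19.533715840349192
```

View pics/d11.png

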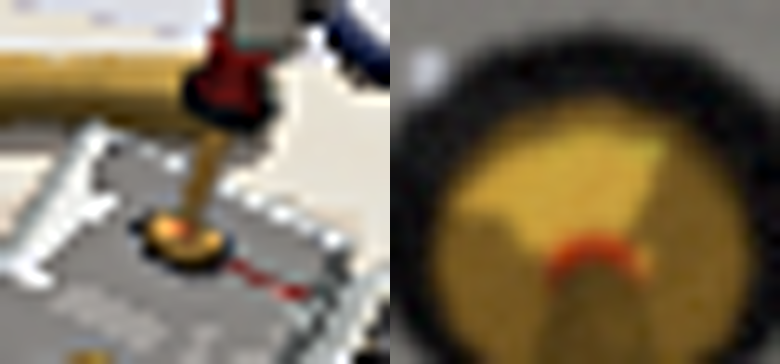

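View pics/w11c.png

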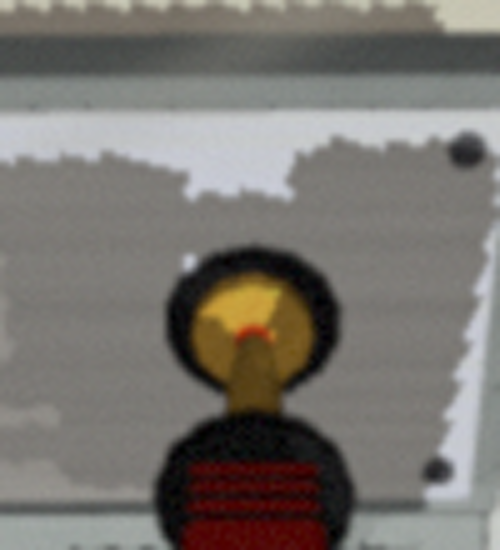

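```bash
python3 -c "
from station import *
o=get_obs();print(o['time'],o['tcp_pos'],o['force'],o['opening']);print(close_job())"
```

```text
20.7 [ 0.55468901 -0.12489391  0.11915772] [-0.32276984 -0.08126901  1.81282797] 0.0176636696744013
the job is handed in; nothing more can be done
None
```

The job is handed in at 20.7 s, with the probe still held on the contact. The grey cell lay in the right bay, so I pressed the right contact.

**How it was done:** I gripped the red probe at 88 mm from its tip and raised it until about 8 mm of tip was left in the hole. I then tilted it in the fingers by pulling it against the hole's rim. After that I turned it to match the tester (yaw about 14.6°) and brought the tip down along the panel's normal onto the red dot.

**Last checks:**
- **Pressing:** The push was about 2.5 N above the reading before contact, which means the contact is in about 4 of its 8 mm. The uncertainty is about 0.3 mm. It held steady over about 1 s.
- **Position:** In the wrist picture the tip is within about 1 mm of the middle of the dot. An earlier side view disagreed by about 1.5 mm, and I shifted the probe 0.7 mm towards that.
- **Squareness:** The tilt estimates disagreed, from 17.5° to 20.7° against the 20° wanted. My best estimate is 18.5° to 19.5°, and I did not correct it further.
- **Other things:** I saw no contact with the left contact, the cells or the other things. I took no separate final picture to check them.

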